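# Daily check of a contact skin scanner on its test pad

## Robot

A 7-joint arm with a two-finger parallel gripper is mounted at the origin on the work surface. World frame = base frame: x ahead of the robot, y to its left, z up, the work surface at z = 0. Lengths are in m, angles in rad, forces in N, time in s.
With the tool pointing down it reaches from about 0.4 to 0.85 m from the base axis. Payload 4.5 kg.
Tool frame: the origin (TCP) lies midway between the tips of the shut fingers; the grasp point (between the pads) lies behind it (r.grip_point_offset is the z of the grasp point in the tool frame, in m); z points along the fingers, y is the line along which they close (so a half turn about z gives the same grasp; the last joint's range is limited). The gripper opens to 88 mm and grips with 3 to 60 N. Pads are 18 mm wide; open, the fingers measure 123 mm over their backs; the gripper's body (75 mm by 187 mm) begins 45 mm behind the grasp point.
Start: joints at [-1.243, 0.689, -0.195, 1.565, 0.157, 0.902, -0.215], TCP at [0.181, 0.598, 0.239] pointing down, gripper open.
Joint ranges: [-3.01, 3.01], [-0.46, 2.08], [-1.47, 1.51], [0.13, 2.56], [-1, 4.14], [0.04, 2.09], [-2.66, 2.66]. Speed limits (rad/s): [2.57, 2.57, 3.14, 3.14, 3.14, 3.14, 3.14].

## Interface

Orientations are given as a unit quaternion [x, y, z, w].
In Python, from plant import r, optics, workorder gives the robot as it stands.
- The arm moves only by the shell command python3 -m creep 'ROWS' [FORCE]. ROWS is JSON, a list of rows, each an object of numbers: "grip": the gripper command: -1 is shut, 1 is fully open, values between are in proportion; "tx", "ty", "tz": the shift along the tool's x, y, z in cm; "spin": the turn about the tool's z in degrees. In form: [{"grip": .., "tx": .., "ty": .., "tz": .., "spin": ..}, ...]. A call has 1 to 8 rows; each row shifts and turns the commanded pose from where the row before left it, along the tool's axes as they then stand; what a row does not reach is not made up. A row lasts 1/12 s, in which the tool goes at most 41.7 mm and 7.16 degrees, less where a joint would pass 70% of its speed; a pose out of reach is approached as far as the arm can. A call with a gripper value outside its range is refused whole. The fingers move at their own pace and stop on an object; FORCE is the grip in N (left out, the last holds). Time passes only in rows, so rows that do not move let the fingers close. It gives the time, the measured TCP pose, the force, the opening and the grip force at its end, in the units of the state.
- r.get_state(): the state, without advancing time (a new reading comes with each control period).
- optics.snapshot(name): name is "side" or "top" or "wrist"; returns (picture, depth): 400x640x3 uint8, red, green, blue; 400x640 float32, m along the optical axis (not along the pixel's ray), 0 where there is no reading.
- optics.get_calibration(name): a dict with "fx", "fy", "cx", "cy" (pixels), "D" ([k1, k2, p1, p2, k3] as OpenCV has them; the pictures are not rectified), "extrinsics" (4x4, takes a point from world to camera coordinates). Camera axes: x right, y down, z forward; pixel columns grow to the right and rows downward; lengths in m; the calibration is good to about 2 mm. A picture is of the moment at which its call begins: read the wrist's pose just before it. get_calibration takes no time and is no camera call; for the wrist camera it gives the pose at the moment of the call.
- workorder.finish_job(): hands the job in; it is judged then, once.
The state is a dict: "clock": time; "q": joint angles; "qd": joint speeds; "joint_torque": joint torques, N m; "tool_pos": TCP position; "eef_rot": TCP orientation; "contact_force": force on the tool from outside, world axes, zero at the start; "moment": the same for the moment, N m; "opening": opening from 0.0 (shut) to 1.0 (fully open); "finger_force": force on a finger pad.
Only numpy, scipy, OpenCV 4.12 (cv2) and the standard library are available. Lean on these libraries where they do the work, as an engineer would, in place of code of your own. Each camera call takes 0.05 s, during which the arm holds its last target. There are 200 camera calls.

## Task

Take the white skin scanner out of its cradle and do its daily check: set its round nose squarely on the middle of the green test pad (leave the yellow stand alone), pressing lightly with about 5 N, and keep it still like that for at least two seconds. Then lower the scanner back into its cradle, upright with the nose all the way down, without dropping it; leave the other things on the table where they are.

Things in the scene. Friction and masses are not known exactly. Their poses are not given: they have to be found in the camera images.
- scanner: handheld skin scanner, 145 mm long, 180 g, nose down in its cradle. Origin: centre of its flat round nose face (lower end); z runs up its axis to the butt. Black nose 22 mm wide up to z = 28 mm, a cone to 32 mm wide at 45 mm, then a white square handle 34 x 34 mm (sides along x and y) from z = 45 to 145 mm, to be gripped near its top
- cradle: the scanner's cradle, fixed to the table: grey base plate 100 x 90 x 8 mm with a black round cup on it. Origin: centre of the plate's underside. The cup's mouth is a funnel 54 mm wide at z = 48 mm, narrowing to a straight bore 32 mm wide below z = 34 mm
- cradle_in (a point): the centre of the cup's inner floor, 13 mm above the table, where the nose face rests
- green_stand: green test stand, fixed to the table: grey round foot 100 mm wide, short steel neck and a tilting round head 76 mm wide with a green face. Origin: centre of the foot's underside; at yaw 0 the head leans towards -x (towards the robot). It tilts about a ball 55 mm above the table
- green_face (a point): middle of the flat green face of the head, 26 mm from the pivot; z = its outward normal, 20 to 40 degrees from vertical (varies). A flat round green pad 34 mm wide stands on it, concentric, facing the same way; its surface lies 12 to 22 mm out along z (set by a hidden screw, varies, not measured: feel for it). The pad is sprung, about 2.5 N per mm, 6 mm of travel
- yellow_stand: yellow test stand, fixed to the table: grey round foot 100 mm wide, short steel neck and a tilting round head 76 mm wide with a yellow face. Origin: centre of the foot's underside; at yaw 0 the head leans towards -x (towards the robot). It tilts about a ball 55 mm above the table. It is like the green one; not to be touched
- gel_bottle: bystander: blue gel bottle, 48 mm wide and 130 mm high, standing; origin at the centre of its underside
- clamp: bystander: red limb clamp lying on its side, two red plates in a V, about 125 x 60 mm, 34 mm high; origin at its underside
- dish: bystander: small round steel dish 92 mm wide, 22 mm high; origin at the centre of its underside
Not all that is in view belongs to the job. What is shaped like the cradle but blue is not meant.

How it is judged:
By the outcome, as a careful person would: the job done as asked, in the order asked, and still so for the second after the job is handed in, with the robot touching nothing.
It also fails if it takes over 54 s, if anything falls off the work surface, if the arm or the gripper's body presses on something with over 40 N, if the wrist force passes 120 N, or if a joint passes its speed limit or range.

## Working session

There is one attempt and no reset: what is moved stays moved. The work goes in short steps, Python scripts to look and compute and a shell command to move; the robot and the scene stay as the last step left them, time stands still between calls to the robot, and variables do not carry over. Pictures are saved under pics/ and viewed, at most 10 in all, crops included, and the job is handed in when it is done.

```bash
ls; mkdir -p pics
python3 - <<'E'
from plant import r, optics, workorder
import cv2,numpy as np
for n in ("side","top"):
    p,d=optics.snapshot(n); cv2.imwrite(f"pics/{n}0.png",p[:,:,::-1]); np.savez(f"pics/{n}0.npz",p=p,d=d)
    c=optics.get_calibration(n); print(n,c["fx"],c["cx"],c["cy"],c["D"],np.round(np.linalg.inv(c["extrinsics"]),3).tolist())
s=r.get_state();print(s,r.grip_point_offset)
E
```

```text
pics
side 432.34296214251816 326.7726853574786 197.02588764327945 [-0.02939058  0.          0.          0.          0.        ] [[0.788, -0.453, 0.416, 0.213], [-0.615, -0.602, 0.51, -0.363], [0.019, -0.658, -0.753, 0.641], [0.0, 0.0, 0.0, 1.0]]
top 478.5398267679274 324.8003302526638 200.61568284727397 [-0.01979346  0.          0.          0.          0.        ] [[0.022, -0.998, 0.063, 0.449], [-0.999, -0.021, 0.024, -0.006], [-0.022, -0.064, -0.998, 1.155], [0.0, 0.0, 0.0, 1.0]]
{'clock': 0.1, 'q': array([-1.24321978,  0.68988851, -0.19456154,  1.56620377,  0.1573102 ,
        0.90250806, -0.21510295]), 'qd': array([-1.37751353e-03, -2.44101877e-03,  1.39979583e-03, -2.98128572e-03,
       -2.57068906e-03, -2.03583326e-04,  4.98986361e-05]), 'joint_torque': array([-2.41110312e-03, -5.28509617e+01, -1.27092429e+00, -1.53839296e+01,
       -5.24734799e-02,  1.99147667e-03,  3.39669054e-05]), 'tool_pos': array([0.18084304, 0.59768855, 0.23800819]), 'eef_rot': array([ 1.46307549e-01,  9.89238824e-01, -8.03774372e-04, -6.81160080e-05]), 'contact_force': array([ 0.1422114 , -0.22805564,  0.1554361 ]), 'moment': array([-0.01436186,  0.04166315,  0.03807931]), 'finger_force': 0.0, 'opening': 0.9993900013081327} -0.0187
```

View pics/top0.png

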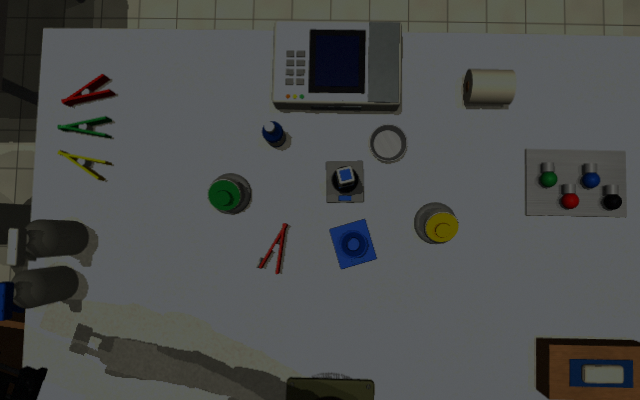

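View pics/side0.png

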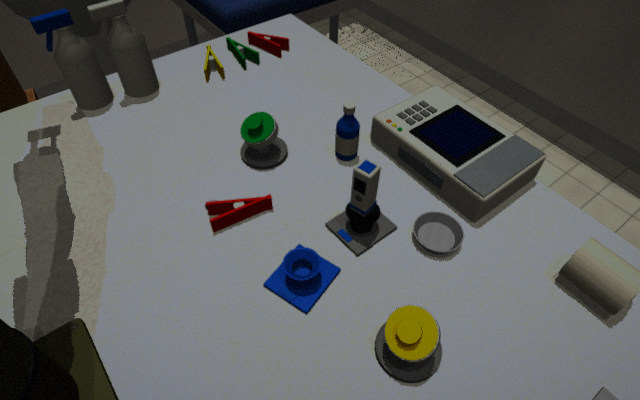

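The top view shows the scanner butt at about (345,176) in the grey cradle, the green head at (226,194), the yellow head at (440,227) and the blue decoy at (352,243). The side view shows the scanner at (365,190) and the green pad at (257,127).

```bash
cat > h.py <<'E'
import numpy as np,cv2
def cloud(p,d,c):
    h,w=d.shape; K=np.array([[c["fx"],0,c["cx"]],[0,c["fy"],c["cy"]],[0,0,1]])
    uv=np.stack(np.meshgrid(np.arange(w),np.arange(h)),-1).reshape(-1,1,2).astype(np.float32)
    n=cv2.undistortPoints(uv,K,np.array(c["D"])).reshape(h,w,2)
    X=np.dstack([n*d[...,None],d]); E=np.linalg.inv(c["extrinsics"])
    W=X@E[:3,:3].T+E[:3,3]; W[d<=0]=np.nan; return W
def hsv(p): return cv2.cvtColor(p,cv2.COLOR_RGB2HSV)
def blob(m,min_a=30):
    n,l,s,ce=cv2.connectedComponentsWithStats(m.astype(np.uint8))
    return [(l==i,s[i],ce[i]) for i in np.argsort(-s[:,4]) if i>0 and s[i,4]>=min_a]
def plane(P):
    c=P.mean(0)
    for _ in range(4):
        n=np.linalg.svd(P-c,full_matrices=False)[2][2]; n*=np.sign(n[2]); e=(P-c)@n
        k=abs(e)<max(2*np.median(abs(e)),.0008); P=P[k]; c=P.mean(0)
    return c,n,np.std((P-c)@n),len(P)
E
python3 - <<'E'
from plant import optics
from h import *
for n in ("side","top"):
    z=np.load(f"pics/{n}0.npz"); p,d=z["p"],z["d"]; c=optics.get_calibration(n); W=cloud(p,d,c); H=hsv(p)
    print(n,"valid",(d>0).mean())
    # table plane check
    T=W[(H[...,1]<60)&(abs(W[...,2])<.02)]; print("table z",np.median(T[:,2]),T[:,2].std())
    inr=(np.abs(W[...,0]-.5)<.3)&(np.abs(W[...,1])<.45)
    g=(H[...,0]>45)&(H[...,0]<80)&(H[...,1]>120)&inr
    for m,s,ce in blob(g)[:2]:
        P=W[m]; P=P[~np.isnan(P[:,0])]; cc,nn,e,k=plane(P)
        print("green",s,ce.round(1),"med",np.median(P,0).round(4),"plane",cc.round(4),nn.round(3),"tilt",np.degrees(np.arccos(nn[2])).round(1),"yaw",np.degrees(np.arctan2(nn[1],nn[0])).round(1),e,k)
        h=(P-P.mean(0))@nn; print("hist along n",np.histogram(h*1000,bins=12))
    # scanner butt
    roi=(W[...,2]>.14)&(W[...,2]<.175)&inr
    for m,s,ce in blob(roi,8)[:3]:
        P=W[m]; print("high",s,ce.round(1),np.median(P,0).round(4),P.min(0).round(3),P.max(0).round(3))
        q=cv2.minAreaRect(P[P[:,2]>np.median(P[:,2])-.006][:,:2].astype(np.float32)*1000); print(q)
    pl=(W[...,2]>.004)&(W[...,2]<.013)&inr&(H[...,1]<90)
    for m,s,ce in blob(pl,100)[:4]:
        P=W[m]; print("plate",s,ce.round(1),np.median(P,0).round(4),cv2.minAreaRect(P[:,:2].astype(np.float32)*1000))
E
```

```text
side valid 0.99606640625
table z 0.0005094755123146166 0.0024849396354265293
green [241 112  33  31 778] [257. 127.] med [0.522  0.2423 0.0841] plane [0.5266 0.2431 0.0791] [-0.375 -0.077  0.924] tilt 22.5 yaw -168.3 0.0005579069471809162 363
hist along n (array([ 55, 355, 160,   3,   0,   0,   0,   2,  15,  70, 109,   9]), array([-8.71205689, -6.47264858, -4.23324027, -1.99383196,  0.24557635,
        2.48498466,  4.72439297,  6.96380129,  9.2032096 , 11.44261791,
       13.68202622, 15.92143453, 18.16084284]))
high [353 159  28  27 500] [366.1 171.7] [ 0.5633 -0.0294  0.1568] [ 0.549 -0.045  0.14 ] [ 0.589 -0.007  0.161]
((568.6837158203125, -24.73123550415039), (34.60176086425781, 33.755531311035156), 14.179522514343262)
plate [ 325  211   72   45 1233] [360.1 232. ] [ 0.5519 -0.0461  0.0079] ((570.5745849609375, -25.61678695678711), (101.90473937988281, 90.20091247558594), 1.1100597381591797)
plate [416 216  43  35 659] [437.5 232. ] [ 0.6748 -0.1227  0.0053] ((671.1839599609375, -124.54283142089844), (68.86583709716797, 76.30206298828125), 19.670578002929688)
plate [375 322  68 
[... 1043 characters left out ...]
2969), 15.489907264709473)
plate [326 161  37  41 800] [343.6 180.7] [ 0.5687 -0.0178  0.0071] ((570.566650390625, -23.588890075683594), (97.44767761230469, 87.02706146240234), 1.2030612230300903)
plate [414 202  39  42 360] [426.6 220.2] [ 0.4851 -0.2163  0.0106] ((476.9988708496094, -233.3131561279297), (80.9455795288086, 99.06302642822266), 74.01244354248047)
plate [214 172  37  42 327] [237.7 193.4] [0.536  0.2262 0.0107] ((536.7189331054688, 244.8472137451172), (84.81542205810547, 100.46210479736328), 88.61726379394531)
plate [371 126  34  33 208] [388.5 140.2] [ 0.6762 -0.1349  0.008 ] ((666.4605102539062, -126.32650756835938), (77.77887725830078, 79.48436737060547), 1.379225730895996)
```

Run:
```python
import cv2,numpy as np
a=cv2.imread("pics/top0.png");b=cv2.imread("pics/side0.png")
f=lambda i,x,y,w,h:cv2.resize(np.clip(i[y:y+h,x:x+w].astype(float)*2,0,255).astype(np.uint8),(400,300),interpolation=cv2.INTER_NEAREST)
cv2.imwrite("pics/c1.png",np.vstack([np.hstack([f(a,305,150,80,60),f(a,190,165,80,60)]),np.hstack([f(b,310,150,120,90),f(b,205,90,120,90)])]))
```

```text
(no output)
```

View pics/c1.png

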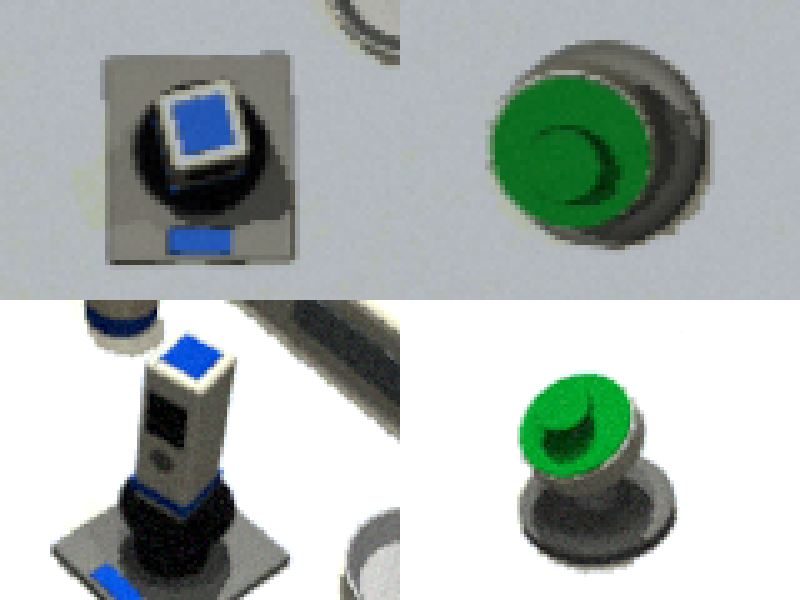

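```bash
python3 -m creep 2>&1 | tail -5; python3 -m creep --help 2>&1 | tail -5
python3 - <<'E'
from plant import optics,r
from h import *
print(r.get_state()["clock"])
for n in ("side","top"):
    z=np.load(f"pics/{n}0.npz"); p,d=z["p"],z["d"]; c=optics.get_calibration(n); W=cloud(p,d,c); H=hsv(p)
    inr=(np.abs(W[...,0]-.5)<.3)&(np.abs(W[...,1])<.45)
    m=blob((H[...,0]>45)&(H[...,0]<80)&(H[...,1]>120)&inr)[0][0]
    P=W[m]; c0,nn,_,_=plane(P); h=(P-c0)@nn
    e1=np.cross([0,0,1],nn); e1/=np.linalg.norm(e1); e2=np.cross(nn,e1)
    F=P[abs(h)<.003]; T=P[(h>.012)&(h<.026)]; ch,_,_,_=plane(T)
    for nm,Q in(("face",F),("pad",T)):
        uv=np.c_[(Q-c0)@e1,(Q-c0)@e2]*1000; (a,b),rad=cv2.minEnclosingCircle(uv.astype(np.float32)); hh=np.median((Q-c0)@nn)
        X=c0+e1*a/1e3+e2*b/1e3+nn*hh; print(n,nm,X.round(4),"rad",rad,"h",hh.round(4),len(Q),plane(Q)[1].round(3),"pivot est",(c0+e1*a/1e3+e2*b/1e3-.026*nn).round(4))
E
```

```text
invalid input
invalid input: not JSON, or not a number
0.1
side face [0.5271 0.2483 0.0795] rad 36.94114685058594 h -0.0001 567 [-0.374 -0.075  0.924] pivot est [0.5368 0.2503 0.0557]
side pad [0.5176 0.2475 0.0959] rad 18.283504486083984 h 0.0186 205 [-0.38  -0.059  0.923] pivot est [0.5343 0.2509 0.0547]
top face [0.525  0.2488 0.0779] rad 36.45223617553711 h -0.0 487 [-0.39  -0.082  0.917] pivot est [0.5352 0.2508 0.054 ]
top pad [0.5188 0.2492 0.0953] rad 17.632789611816406 h 0.0184 181 [-0.395 -0.067  0.916] pivot est [0.536  0.2527 0.0546]
```

```bash
python3 -m creep '[{"grip":1,"spin":-6.3},{"grip":1,"spin":-6.3},{"grip":1,"spin":-6.3},{"grip":1,"spin":-6.3},{"grip":1,"spin":-6.3}]' 20
python3 -m creep '[{"grip":1,"tx":-0.9,"ty":-2.9},{"grip":1,"tx":-0.9,"ty":-2.9},{"grip":1,"tx":-0.9,"ty":-2.9},{"grip":1,"tx":-0.9,"ty":-2.9},{"grip":1,"tx":-0.9,"ty":-2.9},{"grip":1,"tx":-0.9,"ty":-2.9},{"grip":1,"tx":-0.9,"ty":-2.9},{"grip":1,"tx":-0.9,"ty":-2.9}]'
python3 -m creep '[{"grip":1,"tx":-0.9,"ty":-2.9},{"grip":1,"tx":-0.9,"ty":-2.9},{"grip":1,"tx":-0.9,"ty":-2.9},{"grip":1,"tx":-0.9,"ty":-2.9},{"grip":1,"tx":-0.9,"ty":-2.9},{"grip":1,"tx":-0.9,"ty":-2.9},{"grip":1,"tx":-0.9,"ty":-2.9},{"grip":1}]'
```

```text
$[0]: bad value
$[0]: bad value
$[0]: bad value
```

```bash
python3 -m creep '[{"grip":1,"tx":0,"ty":0,"tz":0,"spin":-6.3}]' 20
```

```text
clock: 0.18
tool_pos: [0.1807, 0.5979, 0.2382]
eef_rot: [0.091, 0.996, -0.001, 0.0]
contact_force: [0.2, 0.0, -0.6]
opening: 1.001
finger_force: 0.0
```

```bash
python3 -m creep '[{"grip":1,"tx":0,"ty":0,"tz":0,"spin":-6.3},{"grip":1,"tx":0,"ty":0,"tz":0,"spin":-6.3},{"grip":1,"tx":0,"ty":0,"tz":0,"spin":-6.3},{"grip":1,"tx":0,"ty":0,"tz":0,"spin":-6.3}]' 20
python3 -m creep '[{"grip":1,"tx":-0.9,"ty":-2.9,"tz":0,"spin":0},{"grip":1,"tx":-0.9,"ty":-2.9,"tz":0,"spin":0},{"grip":1,"tx":-0.9,"ty":-2.9,"tz":0,"spin":0},{"grip":1,"tx":-0.9,"ty":-2.9,"tz":0,"spin":0},{"grip":1,"tx":-0.9,"ty":-2.9,"tz":0,"spin":0},{"grip":1,"tx":-0.9,"ty":-2.9,"tz":0,"spin":0},{"grip":1,"tx":-0.9,"ty":-2.9,"tz":0,"spin":0},{"grip":1,"tx":-0.9,"ty":-2.9,"tz":0,"spin":0}]'
python3 -m creep '[{"grip":1,"tx":-0.9,"ty":-2.9,"tz":0,"spin":0},{"grip":1,"tx":-0.9,"ty":-2.9,"tz":0,"spin":0},{"grip":1,"tx":-0.9,"ty":-2.9,"tz":0,"spin":0},{"grip":1,"tx":-0.9,"ty":-2.9,"tz":0,"spin":0},{"grip":1,"tx":-0.9,"ty":-2.9,"tz":0,"spin":0},{"grip":1,"tx":-0.9,"ty":-2.9,"tz":0,"spin":0},{"grip":1,"tx":-0.9,"ty":-2.9,"tz":0,"spin":0},{"grip":1,"tx":0,"ty":0,"tz":0,"spin":0}]'
```

```text
clock: 0.52
tool_pos: [0.1809, 0.5978, 0.2383]
eef_rot: [-0.13, 0.991, -0.001, -0.0]
contact_force: [-0.6, 0.1, -0.2]
opening: 1.004
finger_force: 0.0
clock: 1.18
tool_pos: [0.3099, 0.3904, 0.2385]
eef_rot: [-0.128, 0.992, -0.0, -0.0]
contact_force: [-0.1, 0.5, -0.5]
opening: 1.0
finger_force: 0.0
clock: 1.85
tool_pos: [0.4247, 0.2047, 0.238]
eef_rot: [-0.123, 0.992, -0.003, -0.0]
contact_force: [-0.9, 0.4, -0.1]
opening: 0.998
finger_force: 0.0
```

```bash
cat > wl.py <<'E'
from plant import optics,r
from h import *
def green(nm):
    c=optics.get_calibration("wrist"); p,d=optics.snapshot("wrist"); cv2.imwrite(f"pics/{nm}.png",cv2.convertScaleAbs(p[:,:,::-1],alpha=1.8)); np.savez(f"pics/{nm}.npz",p=p,d=d,E=c["extrinsics"])
    W=cloud(p,d,c); H=hsv(p); B=blob((H[...,0]>45)&(H[...,0]<80)&(H[...,1]>120),200)
    if not B: return W,H
    P=W[B[0][0]]; P=P[~np.isnan(P[:,0])]; c0,nn,_,_=plane(P); h=(P-c0)@nn; e1=np.cross([0,0,1],nn); e1/=np.linalg.norm(e1); e2=np.cross(nn,e1)
    print(B[0][1])
    for k,Q in(("face",P[abs(h)<.003]),("pad",P[(h>.009)&(h<.026)])):
        if len(Q)<50: continue
        uv=np.c_[(Q-c0)@e1,(Q-c0)@e2]*1000; (a,b),rad=cv2.minEnclosingCircle(uv.astype(np.float32)); hh=np.median((Q-c0)@nn)
        print(k,(c0+e1*a/1e3+e2*b/1e3+nn*hh).round(4),rad,hh.round(4),plane(Q)[1].round(3),len(Q))
    return W,H
E
python3 - <<'E'
from wl import *
W,H=green("w1"); c=optics.get_calibration("wrist"); print(np.linalg.inv(c["extrinsics"]).round(3).tolist())
E
```

```text
[ 305  247   69   57 3229]
face [0.5228 0.2486 0.0812] 34.92916488647461 0.0002 [-0.4   -0.082  0.913] 1254
pad [0.5188 0.2485 0.0971] 17.14178466796875 0.0156 [-0.385 -0.076  0.92 ] 961
[[-0.247, 0.928, 0.28, 0.351], [0.969, 0.237, 0.068, 0.19], [-0.003, 0.288, -0.958, 0.385], [0.0, 0.0, 0.0, 1.0]]
```

View pics/w1.png

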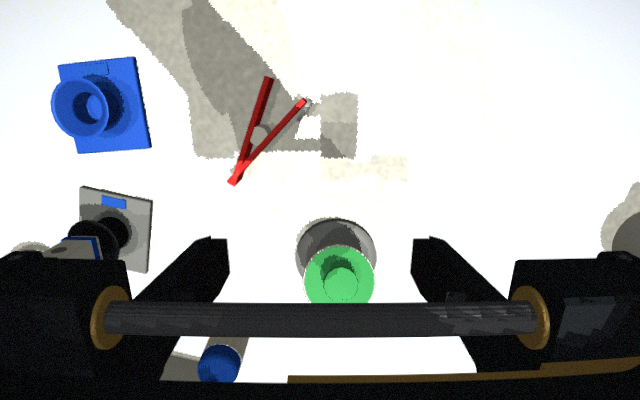

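The wrist view shows the green pad at (341,283), the cradle at (115,230) with the scanner leaning in from the left, and the clamp at (260,130). The measurements agree with the fixed views.

```bash
python3 -m creep '[{"grip":1,"tx":-0.9,"ty":-2.8,"tz":0,"spin":0},{"grip":1,"tx":-0.9,"ty":-2.8,"tz":0,"spin":0},{"grip":1,"tx":-0.9,"ty":-2.8,"tz":0,"spin":0},{"grip":1,"tx":-0.9,"ty":-2.8,"tz":0,"spin":0},{"grip":1,"tx":-0.9,"ty":-2.8,"tz":0,"spin":0},{"grip":1,"tx":-0.9,"ty":-2.8,"tz":0,"spin":0},{"grip":1,"tx":-0.9,"ty":-2.8,"tz":0,"spin":0},{"grip":1,"tx":-0.9,"ty":-2.8,"tz":0,"spin":0}]'
python3 -m creep '[{"grip":1,"tx":-0.9,"ty":-2.8,"tz":0,"spin":0},{"grip":1,"tx":0,"ty":0,"tz":0,"spin":0},{"grip":1,"tx":0,"ty":0,"tz":0,"spin":0}]'
python3 - <<'E'
from plant import r
import numpy as np
from scipy.spatial.transform import Rotation as R
s=r.get_state(); M=R.from_quat(s["eef_rot"]).as_matrix(); print(M.round(3),(M.T@(np.array([.5687,-.0238,.116])-s["tool_pos"])*100).round(2))
E
```

```text
clock: 2.57
tool_pos: [0.5485, 0.0135, 0.2386]
eef_rot: [-0.129, 0.992, 0.001, -0.0]
contact_force: [0.4, 0.4, -0.7]
opening: 0.998
finger_force: 0.0
clock: 2.82
tool_pos: [0.5642, -0.012, 0.2382]
eef_rot: [-0.127, 0.992, 0.0, -0.0]
contact_force: [-0.1, 0.8, -0.4]
opening: 0.999
finger_force: 0.0
[[-0.968 -0.251 -0.   ]
 [-0.251  0.968  0.   ]
 [ 0.     0.001 -1.   ]] [-0.14 -1.26 12.22]
```

```bash
python3 -m creep '[{"grip":1,"tx":-0.1,"ty":-1.3,"tz":0,"spin":0},{"grip":1,"tx":0,"ty":0,"tz":2.5,"spin":0},{"grip":1,"tx":0,"ty":0,"tz":2.5,"spin":0},{"grip":1,"tx":0,"ty":0,"tz":2.5,"spin":0},{"grip":1,"tx":0,"ty":0,"tz":2.5,"spin":0},{"grip":1,"tx":0,"ty":0,"tz":2.2,"spin":0},{"grip":1,"tx":0,"ty":0,"tz":0,"spin":0}]'
python3 -m creep '[{"grip":-1,"tx":0,"ty":0,"tz":0,"spin":0},{"grip":-1,"tx":0,"ty":0,"tz":0,"spin":0},{"grip":-1,"tx":0,"ty":0,"tz":0,"spin":0},{"grip":-1,"tx":0,"ty":0,"tz":0,"spin":0},{"grip":-1,"tx":0,"ty":0,"tz":0,"spin":0},{"grip":-1,"tx":0,"ty":0,"tz":0,"spin":0}]' 20; python3 -c '
from plant import r
print(r.get_state())'
```

```text
clock: 3.4
tool_pos: [0.5651, -0.0228, 0.1132]
eef_rot: [-0.129, 0.992, 0.001, -0.004]
contact_force: [-1.2, -0.3, -0.3]
opening: 1.001
finger_force: 0.0
clock: 3.9
tool_pos: [0.5686, -0.024, 0.1174]
eef_rot: [-0.128, 0.992, -0.0, 0.001]
contact_force: [-1.4, -0.3, -0.6]
opening: 0.57
finger_force: 0.0
{'clock': 3.9, 'q': array([ 0.15860889,  0.80259707, -0.33829917,  1.83563188,  0.4517437 ,
        0.57853103,  1.35993961]), 'qd': array([-5.62056313e-04,  5.82312557e-03,  1.77839161e-05,  2.65004687e-03,
       -6.43691349e-04, -1.58658832e-03, -7.44654670e-04]), 'joint_torque': array([-4.10126767e-02, -5.15757143e+01, -3.24299008e+00, -9.74878997e+00,
        4.39617856e-03,  7.37741869e-02,  1.29605276e-03]), 'tool_pos': array([ 0.56855381, -0.02402431,  0.11742728]), 'eef_rot': array([-1.27582343e-01,  9.91827777e-01, -3.85649333e-05,  6.35833439e-04]), 'contact_force': array([-1.37793678, -0.34388037, -0.55286799]), 'moment': array([0.0410225 , 0.02212384, 0.02765744]), 'finger_force': 0.0, 'opening': 0.5696342977752851}
```

```bash
python3 -m creep '[{"grip":-1,"tx":0,"ty":0,"tz":0,"spin":0},{"grip":-1,"tx":0,"ty":0,"tz":0,"spin":0},{"grip":-1,"tx":0,"ty":0,"tz":0,"spin":0},{"grip":-1,"tx":0,"ty":0,"tz":0,"spin":0},{"grip":-1,"tx":0,"ty":0,"tz":0,"spin":0}]' 20
python3 -m creep '[{"grip":-1,"tx":0,"ty":0,"tz":-0.6,"spin":0},{"grip":-1,"tx":0,"ty":0,"tz":-0.6,"spin":0},{"grip":-1,"tx":0,"ty":0,"tz":0,"spin":0},{"grip":-1,"tx":0,"ty":0,"tz":0,"spin":0}]' 
python3 -m creep '[{"grip":-1,"tx":0,"ty":0,"tz":0,"spin":0},{"grip":-1,"tx":0,"ty":0,"tz":0,"spin":0}]' 6
```

```text
clock: 4.32
tool_pos: [0.5683, -0.024, 0.1168]
eef_rot: [-0.128, 0.992, 0.0, 0.0]
contact_force: [0.3, -0.0, 2.0]
opening: 0.385
finger_force: 20.0
clock: 4.65
tool_pos: [0.5684, -0.024, 0.1291]
eef_rot: [-0.128, 0.992, 0.0, 0.0]
contact_force: [-0.4, -0.2, -2.1]
opening: 0.386
finger_force: 20.0
clock: 4.82
tool_pos: [0.5679, -0.024, 0.1285]
eef_rot: [-0.128, 0.992, 0.0, -0.0]
contact_force: [0.1, -0.1, -2.5]
opening: 0.385
finger_force: 6.0
```

```bash
python3 -m creep '[{"grip":-1,"tx":0.5,"ty":0,"tz":0,"spin":0},{"grip":-1,"tx":0.5,"ty":0,"tz":0.03,"spin":0},{"grip":-1,"tx":0.5,"ty":0,"tz":0.05,"spin":0},{"grip":-1,"tx":0.5,"ty":0,"tz":0.1,"spin":0},{"grip":-1,"tx":0.5,"ty":0,"tz":0.15,"spin":0},{"grip":-1,"tx":0,"ty":0,"tz":0,"spin":0}]' 6
cat > tl.py <<'E'
from plant import optics,r
from h import *
from scipy.spatial.transform import Rotation as R
def tilt(nm,cams=("side",)):
    s=r.get_state(); M=R.from_quat(s["eef_rot"]).as_matrix(); g=s["tool_pos"]+M[:,2]*r.grip_point_offset
    for n in cams:
        c=optics.get_calibration(n); p,d=optics.snapshot(n); W=cloud(p,d,c); H=hsv(p)
        cv2.imwrite(f"pics/{nm}_{n}.png",cv2.convertScaleAbs(p[:,:,::-1],alpha=1.8)); np.savez(f"pics/{nm}_{n}.npz",p=p,d=d,E=c["extrinsics"])
        # white handle below the fingertips
        L=(W-s["tool_pos"])@M   # tool axes, from TCP
        m=(L[...,2]>.004)&(L[...,2]<.085)&(np.hypot(L[...,0],L[...,1])<.075)&(H[...,2]>60)&(H[...,1]<80)
        B=blob(m,60)
        if not B: print(n,"none"); continue
        P=L[B[0][0]]; print(n,B[0][1],B[0][2].round(0),len(P))
        # split by normals: fit planes with RANSAC twice
        rng=np.random.default_rng(0); rem=P
        for _ in range(2):
            best=None
            if len(rem)<60: break
            for _ in range(300):
                a=rem[rng.choice(len(rem),3,False)]; q=np.cross(a[1]-a[0],a[2]-a[0]); l=np.linalg.norm(q)
                if l<1e-5: continue
                k=abs((rem-a[0])@(q/l))<.0012
                if best is None or k.sum()>best.sum(): best=k
            cc,nn,e,k=plane(rem[best]); 
            print(" plane n(tool)",nn.round(3),"c",cc.round(4),k,"rms",round(e,5), "tilt_in_xz deg",np.degrees(np.arctan2(nn[2],nn[0])).round(1)); rem=rem[~best]
E
python3 -c '
from tl import *
tilt("t1")'
```

```text
clock: 5.32
tool_pos: [0.5424, -0.0309, 0.1251]
eef_rot: [-0.128, 0.992, -0.0, -0.001]
contact_force: [-0.0, 0.3, -2.3]
opening: 0.382
finger_force: 6.0
side none
```

View pics/t1_side.png

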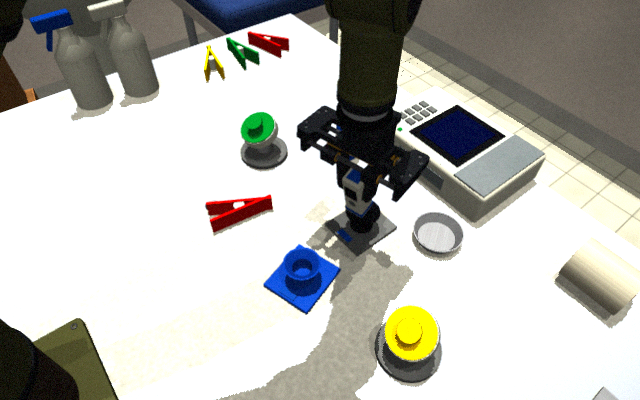

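The side view shows the scanner (around (357,190)) tilting in the fingers, nose still in the cup. The handle is in shadow, so my brightness threshold rejected it.

```bash
sed -i 's/^        m=.*/        m=(L[...,2]>.004)\&(L[...,2]<.06)\&(W[...,2]>.06)\&(abs(L[...,0])<.06)\&(abs(L[...,1])<.03)/' tl.py
python3 -c '
from tl import *
tilt("t2",("side","top"))'
```

```text
side [344 194  29  24 361] [357. 206.] 361
 plane n(tool) [ 0.973 -0.012  0.23 ] c [ 0.0063 -0.0015  0.0313] 194 rms 0.00039 tilt_in_xz deg 13.3
 plane n(tool) [ 0.015 -1.     0.001] c [-0.0091 -0.0176  0.0358] 110 rms 0.00033 tilt_in_xz deg 2.4
top none
```

Tilt is 13.3° in the right sense, measured cleanly. Continuing to 23°.

```bash
python3 -m creep '[{"grip":-1,"tx":0.45,"ty":0,"tz":0.12,"spin":0},{"grip":-1,"tx":0.45,"ty":0,"tz":0.14,"spin":0},{"grip":-1,"tx":0.4,"ty":0,"tz":0.15,"spin":0},{"grip":-1,"tx":0.45,"ty":0,"tz":0.15,"spin":0},{"grip":-1,"tx":0,"ty":0,"tz":0,"spin":0}]' 6
python3 -m creep '[{"grip":-1,"tx":0,"ty":0,"tz":0,"spin":0},{"grip":-1,"tx":0,"ty":0,"tz":0,"spin":0}]' 25
python3 -c '
from tl import *
tilt("t3")'
```

```text
clock: 5.88
tool_pos: [0.5257, -0.0352, 0.1195]
eef_rot: [-0.128, 0.992, -0.0, -0.001]
contact_force: [0.6, -0.5, -2.1]
opening: 0.388
finger_force: 6.0
clock: 6.05
tool_pos: [0.5266, -0.0348, 0.1197]
eef_rot: [-0.128, 0.992, -0.0, -0.0]
contact_force: [-0.8, 0.7, -1.8]
opening: 0.388
finger_force: 25.0
side [339 202  32  20 230] [355. 212.] 230
 plane n(tool) [ 0.917 -0.009  0.399] c [-0.001  -0.0023  0.0307] 120 rms 0.00035 tilt_in_xz deg 23.5
 plane n(tool) [-0.009  1.     0.003] c [-0.0181 -0.0177  0.0359] 94 rms 0.00038 tilt_in_xz deg 159.3
```

```bash
python3 -m creep '[{"grip":-1,"tx":0,"ty":0,"tz":-1,"spin":0},{"grip":-1,"tx":0,"ty":0,"tz":-2,"spin":0},{"grip":-1,"tx":0,"ty":0,"tz":-2.5,"spin":0},{"grip":-1,"tx":0,"ty":0,"tz":-2.5,"spin":0},{"grip":-1,"tx":0,"ty":0,"tz":-2.5,"spin":0},{"grip":-1,"tx":0,"ty":0,"tz":-2,"spin":0},{"grip":-1,"tx":0,"ty":0,"tz":-1,"spin":3.5},{"grip":-1,"tx":0,"ty":0,"tz":0,"spin":0}]' 25
cat > go.py <<'E'
import sys; from tl import *
nose=np.array([-.0472,-.0005,.0941]); pad=np.array([.5185,.2486,.0968]); n=np.array([-.385,-.076,.920]); n/=np.linalg.norm(n)
def go(off):
    s=r.get_state(); M=R.from_quat(s["eef_rot"]).as_matrix(); N=s["tool_pos"]+M@nose; D=pad+n*off-N
    print("nose",N.round(4),"x az",np.degrees(np.arctan2(M[1,0],M[0,0])).round(2),"n az",np.degrees(np.arctan2(n[1],n[0])).round(2),"move cm",(M.T@D*100).round(2),"height over pad mm",((N-pad)@n*1e3).round(2),"n in tool",(M.T@n).round(3),"F.n",(s["contact_force"]@n).round(2),"F",s["contact_force"].round(2))
E
python3 -c '
from go import *
go(.03)
tilt("t4",("side","top"))'
```

```text
clock: 6.77
tool_pos: [0.5284, -0.0345, 0.2579]
eef_rot: [-0.096, 0.995, -0.0, 0.003]
contact_force: [0.0, -0.5, -1.8]
opening: 0.381
finger_force: 25.0
nose [ 0.5754 -0.0259  0.164 ] x az -168.93 n az -168.83 move cm [ 1.51 28.04  3.93] height over pad mm 60.83 n in tool [ 0.387 -0.002 -0.922] F.n -1.61 F [ 0.04 -0.53 -1.78]
side [344 134  38  29 509] [364. 149.] 509
 plane n(tool) [ 0.918 -0.006  0.395] c [-0.0009 -0.0021  0.0301] 232 rms 0.00034 tilt_in_xz deg 23.3
 plane n(tool) [ 0.013 -1.     0.005] c [-0.0182 -0.0177  0.0315] 203 rms 0.00036 tilt_in_xz deg 21.6
top none
```

```bash
python3 -m creep '[{"grip":-1,"tx":0.2,"ty":2.0,"tz":0,"spin":0},{"grip":-1,"tx":0.2,"ty":2.8,"tz":0,"spin":0},{"grip":-1,"tx":0.2,"ty":2.8,"tz":0,"spin":0},{"grip":-1,"tx":0.2,"ty":2.8,"tz":0,"spin":0},{"grip":-1,"tx":0.2,"ty":2.8,"tz":0,"spin":0},{"grip":-1,"tx":0.2,"ty":2.8,"tz":0,"spin":0},{"grip":-1,"tx":0.2,"ty":2.8,"tz":0,"spin":0},{"grip":-1,"tx":0.1,"ty":2.8,"tz":0,"spin":0}]' 25
python3 -m creep '[{"grip":-1,"tx":0,"ty":2.8,"tz":0,"spin":0},{"grip":-1,"tx":0,"ty":2.5,"tz":0,"spin":0},{"grip":-1,"tx":0,"ty":1.2,"tz":0,"spin":0},{"grip":-1,"tx":0,"ty":0,"tz":0,"spin":0},{"grip":-1,"tx":0,"ty":0,"tz":0,"spin":0}]'
python3 -c '
from go import *
go(.03)'
```

```text
clock: 7.53
tool_pos: [0.4689, 0.175, 0.2536]
eef_rot: [-0.098, 0.995, -0.001, -0.001]
contact_force: [-0.2, -0.6, -2.4]
opening: 0.388
finger_force: 25.0
clock: 7.95
tool_pos: [0.4576, 0.237, 0.254]
eef_rot: [-0.098, 0.995, -0.001, -0.001]
contact_force: [0.9, -0.5, -3.6]
opening: 0.383
finger_force: 25.0
nose [0.5038 0.2456 0.1598] x az -168.77 n az -168.83 move cm [-0.33  0.02  3.54] height over pad mm 63.84 n in tool [ 0.394 -0.001 -0.919] F.n -3.65 F [ 0.88 -0.53 -3.64]
```

```bash
python3 -m creep '[{"grip":-1,"tx":-0.2,"ty":0,"tz":1.8,"spin":0},{"grip":-1,"tx":-0.1,"ty":0,"tz":1.7,"spin":0},{"grip":-1,"tx":-0.35,"ty":0,"tz":0.8,"spin":0},{"grip":-1,"tx":-0.35,"ty":0,"tz":0.8,"spin":0},{"grip":-1,"tx":0,"ty":0,"tz":0,"spin":0},{"grip":-1,"tx":0,"ty":0,"tz":0,"spin":0},{"grip":-1,"tx":0,"ty":0,"tz":0,"spin":0}]' 25
python3 - <<'E'
from go import *
go(.012); tilt("t5",("side",))
p=cv2.imread("pics/t5_side.png")[60:180,180:340]; cv2.imwrite("pics/t5c.png",cv2.resize(p,(800,600),interpolation=cv2.INTER_CUBIC))
# black nose points beneath the handle
c=optics.get_calibration("side"); z=np.load("pics/t5_side.npz"); W=cloud(z["p"],z["d"],c); s=r.get_state(); M=R.from_quat(s["eef_rot"]).as_matrix(); L=(W-s["tool_pos"])@M
a=np.array([-.397,0,.918]); b=np.array([.918,0,.397]); Q=L-nose
t=Q@a*1e3; m=(t<3)&(t>-26)&(abs(Q@b)<.02)&(abs(Q[...,1])<.02)
for lo in range(-26,4,3):
    k=m&(t>=lo)&(t<lo+3)
    if k.sum()>4:
        P=Q[k]; print(lo,k.sum(),"b",(np.percentile(P@b,[5,50,95])*1e3).round(1),"y",(np.percentile(P[:,1],[5,50,95])*1e3).round(1),"S",np.median(hsv(z["p"])[k],0))
E
for i in 1; do python3 -c '
from wl import *
green("w5")'; done
```

```text
clock: 8.53
tool_pos: [0.4681, 0.2399, 0.2043]
eef_rot: [-0.097, 0.995, 0.0, 0.0]
contact_force: [-0.9, -0.1, -2.2]
opening: 0.386
finger_force: 25.0
nose [0.5146 0.2485 0.1103] x az -168.86 n az -168.83 move cm [ 0.09 -0.07  0.24] height over pad mm 13.9 n in tool [ 0.392  0.    -0.92 ] F.n -1.68 F [-0.94 -0.08 -2.23]
side [217  86  34  27 452] [237. 100.] 452
 plane n(tool) [-0.011 -0.999  0.03 ] c [-0.0189 -0.0175  0.0296] 196 rms 0.00043 tilt_in_xz deg 110.2
 plane n(tool) [ 0.918 -0.01   0.397] c [-0.0018 -0.0032  0.0294] 105 rms 0.00034 tilt_in_xz deg 23.4
-26 13 b [-6.8  0.7 10.9] y [-11.  -10.   -0.8] S [70. 40.  3.]
-23 13 b [-4.7  4.2 10.6] y [-11.6  -9.5  -3.7] S [105. 255.   5.]
-20 9 b [-6.5  0.2  9.6] y [-11.   -9.2  -3.8] S [ 75. 170.   5.]
-17 12 b [-7.   3.3 10.3] y [-11.9  -8.7  -4.3] S [ 40.  117.    3.5]
-14 15 b [-3.7  6.  11.2] y [-11.7  -8.8  -0.3] S [ 60. 128.   5.]
-11 12 b [-8.   2.9 10.8] y [-12.2  -8.5  -3. ] S [47.5 83.   4.5]
-8 12 b [-6.2  3.7 10.5] y [-12.1  -8.8  -3.4] S [102.5 176.    4. ]
-5 6 b [-3.4  1.9  9. ] y [-11.2  -9.7  -6. ] S [ 30. 242.   2.]
-2 13 b [-7.   2.8  9.5] y [-11.2  -9.3  -4.7] S [ 65. 224.  13.]
[ 282  211   72   24 1096]
face [0.5129 0.247  0.074 ] 31.730459213256836 0.0 [-0.379 -0.07   0.923] 1087
```

View pics/t5c.png

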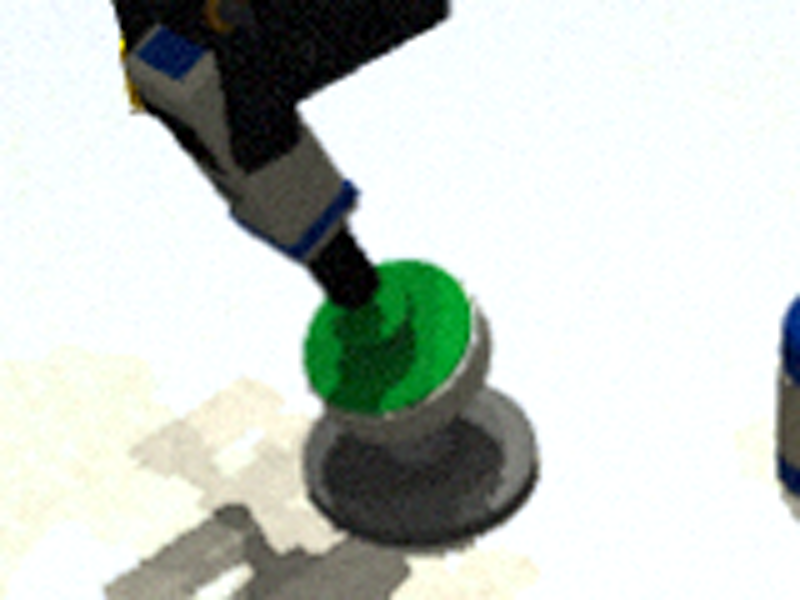

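The nose (about (350,295) in the crop) points squarely at the green pad just below it. Correcting laterally, then closing in.

```bash
python3 -m creep '[{"grip":-1,"tx":0.15,"ty":0,"tz":0.07,"spin":0},{"grip":-1,"tx":-0.12,"ty":0,"tz":0.28,"spin":0},{"grip":-1,"tx":-0.12,"ty":0,"tz":0.28,"spin":0},{"grip":-1,"tx":-0.12,"ty":0,"tz":0.28,"spin":0},{"grip":-1,"tx":0,"ty":0,"tz":0,"spin":0},{"grip":-1,"tx":0,"ty":0,"tz":0,"spin":0},{"grip":-1,"tx":0,"ty":0,"tz":0,"spin":0}]' 25
cat > av.py <<'E'
from go import *
def av(k=10,prt=True):
    N=[];F=[]
    for i in range(k):
        s=r.get_state(); M=R.from_quat(s["eef_rot"]).as_matrix(); N.append(s["tool_pos"]+M@nose); F.append(s["contact_force"])
        if i<k-1: optics.snapshot("side")
    N=np.mean(N,0);F=np.array(F); D=M.T@(N-pad)*1e3
    print("clock",s["clock"],"height",((N-pad)@n*1e3).round(2),"off(tool mm, lateral)",(D-(D@(M.T@n))*(M.T@n)).round(2),"Fn",(F@n).mean().round(2),"+-",(F@n).std().round(2),"F",F.mean(0).round(2))
E
python3 -c '
from av import *
av()'
```

```text
clock: 9.22
tool_pos: [0.4698, 0.2404, 0.1946]
eef_rot: [-0.097, 0.995, 0.0, -0.0]
contact_force: [-1.4, 0.4, -2.8]
opening: 0.382
finger_force: 25.0
clock 9.6667 height 4.41 off(tool mm, lateral) [0.45 0.91 0.19] Fn -2.27 +- 0.56 F [-0.38 -0.3  -2.65]
```

```bash
python3 -m creep '[{"grip":-1,"tx":-0.1,"ty":-0.05,"tz":0.15,"spin":0},{"grip":-1,"tx":-0.06,"ty":0,"tz":0.17,"spin":0},{"grip":-1,"tx":0,"ty":0,"tz":0,"spin":0},{"grip":-1,"tx":0,"ty":0,"tz":0,"spin":0}]'
python3 -c '
from av import *
av(8)'
python3 -m creep '[{"grip":-1,"tx":-0.04,"ty":0,"tz":0.09,"spin":0},{"grip":-1,"tx":0,"ty":0,"tz":0,"spin":0},{"grip":-1,"tx":0,"ty":0,"tz":0,"spin":0}]'
python3 -c '
from av import *
av(8)'
```

```text
clock: 10.0
tool_pos: [0.4714, 0.2401, 0.1913]
eef_rot: [-0.097, 0.995, -0.0, -0.0]
contact_force: [-0.0, -0.3, -2.1]
opening: 0.387
finger_force: 25.0
clock 10.35 height 0.78 off(tool mm, lateral) [0.32 0.38 0.13] Fn -2.48 +- 0.4 F [ 0.22 -0.   -2.6 ]
clock: 10.6
tool_pos: [0.4719, 0.2403, 0.1907]
eef_rot: [-0.097, 0.995, 0.0, 0.0]
contact_force: [0.5, -0.2, -0.9]
opening: 0.386
finger_force: 25.0
clock 10.95 height -0.14 off(tool mm, lateral) [0.21 0.44 0.09] Fn -0.8 +- 0.4 F [-0.27 -0.21 -1.  ]
```

```bash
python3 -m creep '[{"grip":-1,"tx":-0.04,"ty":0,"tz":0.1,"spin":0},{"grip":-1,"tx":0,"ty":0,"tz":0,"spin":0},{"grip":-1,"tx":0,"ty":0,"tz":0,"spin":0}]'
python3 -c '
from av import *
av(8)'
```

```text
clock: 11.2
tool_pos: [0.4722, 0.2404, 0.1897]
eef_rot: [-0.097, 0.995, 0.0, 0.0]
contact_force: [-1.6, 0.3, 1.2]
opening: 0.385
finger_force: 25.0
clock 11.55 height -1.16 off(tool mm, lateral) [0.25 0.43 0.11] Fn 1.47 +- 0.28 F [-0.89  0.14  1.24]
```

```bash
python3 -m creep '[{"grip":-1,"tx":-0.02,"ty":0,"tz":0.04,"spin":0},{"grip":-1,"tx":0,"ty":0,"tz":0,"spin":0},{"grip":-1,"tx":0,"ty":0,"tz":0,"spin":0}]'
python3 -c '
from av import *
av(8); tilt("t6",("side",))'
python3 -m creep '[{"grip":-1,"tx":0,"ty":0,"tz":0,"spin":0},{"grip":-1,"tx":0,"ty":0,"tz":0,"spin":0},{"grip":-1,"tx":0,"ty":0,"tz":0,"spin":0},{"grip":-1,"tx":0,"ty":0,"tz":0,"spin":0},{"grip":-1,"tx":0,"ty":0,"tz":0,"spin":0},{"grip":-1,"tx":0,"ty":0,"tz":0,"spin":0},{"grip":-1,"tx":0,"ty":0,"tz":0,"spin":0},{"grip":-1,"tx":0,"ty":0,"tz":0,"spin":0}]' >/dev/null
python3 -m creep '[{"grip":-1,"tx":0,"ty":0,"tz":0,"spin":0},{"grip":-1,"tx":0,"ty":0,"tz":0,"spin":0},{"grip":-1,"tx":0,"ty":0,"tz":0,"spin":0},{"grip":-1,"tx":0,"ty":0,"tz":0,"spin":0},{"grip":-1,"tx":0,"ty":0,"tz":0,"spin":0},{"grip":-1,"tx":0,"ty":0,"tz":0,"spin":0},{"grip":-1,"tx":0,"ty":0,"tz":0,"spin":0},{"grip":-1,"tx":0,"ty":0,"tz":0,"spin":0}]' >/dev/null
python3 -m creep '[{"grip":-1,"tx":0,"ty":0,"tz":0,"spin":0},{"grip":-1,"tx":0,"ty":0,"tz":0,"spin":0},{"grip":-1,"tx":0,"ty":0,"tz":0,"spin":0},{"grip":-1,"tx":0,"ty":0,"tz":0,"spin":0},{"grip":-1,"tx":0,"ty":0,"tz":0,"spin":0},{"grip":-1,"tx":0,"ty":0,"tz":0,"spin":0},{"grip":-1,"tx":0,"ty":0,"tz":0,"spin":0},{"grip":-1,"tx":0,"ty":0,"tz":0,"spin":0}]' >/dev/null
python3 -c '
from av import *
av(12)'
```

```text
clock: 11.8
tool_pos: [0.4724, 0.2404, 0.1893]
eef_rot: [-0.097, 0.995, 0.0, -0.0]
contact_force: [-2.1, -0.8, 2.1]
opening: 0.389
finger_force: 25.0
clock 12.15 height -1.66 off(tool mm, lateral) [0.27 0.43 0.12] Fn 2.59 +- 0.45 F [-1.36 -0.08  2.24]
side [221  93  33  26 427] [240. 106.] 427
 plane n(tool) [-0.022 -1.     0.022] c [-0.0178 -0.0174  0.0292] 181 rms 0.00041 tilt_in_xz deg 135.5
 plane n(tool) [0.924 0.003 0.381] c [-0.0017 -0.0031  0.0294] 87 rms 0.0004 tilt_in_xz deg 22.4
clock 14.75 height -1.7 off(tool mm, lateral) [0.27 0.38 0.11] Fn 2.49 +- 0.52 F [-1.34  0.2   2.16]
```

Held still for about 2.9 s at roughly 4.9 N, square and centred within about 0.5 mm. Retracting and heading back.

```bash
python3 -m creep '[{"grip":-1,"tx":0.2,"ty":0,"tz":-0.46,"spin":0},{"grip":-1,"tx":0.5,"ty":0,"tz":-1.15,"spin":0},{"grip":-1,"tx":0.5,"ty":0,"tz":-1.15,"spin":0},{"grip":-1,"tx":0,"ty":0,"tz":-2,"spin":0},{"grip":-1,"tx":0,"ty":0,"tz":-2,"spin":0},{"grip":-1,"tx":0,"ty":0,"tz":0,"spin":-3.5},{"grip":-1,"tx":0,"ty":0,"tz":0,"spin":0}]'
cat > tg.py <<'E'
from go import *
def tg(x,y,z):
    s=r.get_state(); M=R.from_quat(s["eef_rot"]).as_matrix(); print("pos",s["tool_pos"].round(4),"az",np.degrees(np.arctan2(M[1,0],M[0,0])).round(1),"move cm",(M.T@(np.array([x,y,z])-s["tool_pos"])*100).round(2),"F",s["contact_force"].round(1))
E
python3 -c '
from tg import *
tg(.5266,-.0348,.2)'
```

```text
clock: 15.33
tool_pos: [0.461, 0.2383, 0.2589]
eef_rot: [-0.128, 0.992, 0.001, 0.002]
contact_force: [-0.6, 0.3, -3.1]
opening: 0.385
finger_force: 25.0
pos [0.461  0.2383 0.2589] az -165.2 move cm [  0.63 -28.09   5.87] F [-0.6  0.3 -3.1]
```

```bash
python3 -m creep '[{"grip":-1,"tx":0.06,"ty":-2.0,"tz":0,"spin":0},{"grip":-1,"tx":0.06,"ty":-2.8,"tz":0,"spin":0},{"grip":-1,"tx":0.06,"ty":-2.8,"tz":0,"spin":0},{"grip":-1,"tx":0.06,"ty":-2.8,"tz":0,"spin":0},{"grip":-1,"tx":0.06,"ty":-2.8,"tz":0,"spin":0},{"grip":-1,"tx":0.06,"ty":-2.8,"tz":0,"spin":0},{"grip":-1,"tx":0.06,"ty":-2.8,"tz":0,"spin":0},{"grip":-1,"tx":0.06,"ty":-2.8,"tz":0,"spin":0}]'
python3 -m creep '[{"grip":-1,"tx":0.06,"ty":-2.8,"tz":0,"spin":0},{"grip":-1,"tx":0.06,"ty":-2.5,"tz":0,"spin":0},{"grip":-1,"tx":0.03,"ty":-1.2,"tz":0,"spin":0},{"grip":-1,"tx":0,"ty":0,"tz":0,"spin":0},{"grip":-1,"tx":0,"ty":0,"tz":0,"spin":0}]'
python3 -c '
from tg import *
tg(.5266,-.0348,.16)
tilt("t7")'
```

```text
clock: 16.0
tool_pos: [0.51, 0.0262, 0.2568]
eef_rot: [-0.127, 0.992, -0.0, -0.001]
contact_force: [0.5, -0.1, -1.0]
opening: 0.386
finger_force: 25.0
clock: 16.42
tool_pos: [0.5252, -0.0347, 0.2567]
eef_rot: [-0.127, 0.992, 0.001, -0.0]
contact_force: [-0.3, 0.1, -2.4]
opening: 0.386
finger_force: 25.0
pos [ 0.5252 -0.0347  0.2567] az -165.4 move cm [-0.14 -0.05  9.67] F [-0.3  0.1 -2.4]
side [342 136  37  28 500] [361. 150.] 500
 plane n(tool) [ 0.919 -0.009  0.394] c [-0.0012 -0.0021  0.0307] 255 rms 0.00036 tilt_in_xz deg 23.2
 plane n(tool) [-0.008  1.     0.002] c [-0.0174 -0.0177  0.0319] 189 rms 0.00035 tilt_in_xz deg 167.3
```

```bash
python3 -m creep '[{"grip":-1,"tx":-0.3,"ty":-0.05,"tz":1.5,"spin":0},{"grip":-1,"tx":0,"ty":0,"tz":2.5,"spin":0},{"grip":-1,"tx":0,"ty":0,"tz":2.5,"spin":0},{"grip":-1,"tx":0,"ty":0,"tz":2.2,"spin":0},{"grip":-1,"tx":0,"ty":0,"tz":1,"spin":0},{"grip":-1,"tx":0,"ty":0,"tz":0,"spin":0},{"grip":-1,"tx":0,"ty":0,"tz":0,"spin":0}]'
python3 -m creep '[{"grip":-1,"tx":0,"ty":0,"tz":0.5,"spin":0},{"grip":-1,"tx":0,"ty":0,"tz":0.5,"spin":0},{"grip":-1,"tx":0,"ty":0,"tz":0.5,"spin":0},{"grip":-1,"tx":0,"ty":0,"tz":0.5,"spin":0},{"grip":-1,"tx":0,"ty":0,"tz":0.5,"spin":0},{"grip":-1,"tx":0,"ty":0,"tz":0.5,"spin":0},{"grip":-1,"tx":0,"ty":0,"tz":0.5,"spin":0},{"grip":-1,"tx":0,"ty":0,"tz":0,"spin":0}]' 12
python3 -c '
from tg import *
tg(.5266,-.0348,.12)'
```

```text
clock: 17.05
tool_pos: [0.5288, -0.0336, 0.1602]
eef_rot: [-0.129, 0.992, 0.0, 0.0]
contact_force: [0.4, 0.4, -1.4]
opening: 0.386
finger_force: 25.0
clock: 17.72
tool_pos: [0.5281, -0.0351, 0.1238]
eef_rot: [-0.128, 0.992, 0.0, -0.001]
contact_force: [0.5, -0.1, -1.9]
opening: 0.388
finger_force: 12.0
pos [ 0.5281 -0.0351  0.1238] az -165.3 move cm [0.14 0.07 0.38] F [ 0.5 -0.1 -1.9]
```

```bash
python3 -m creep '[{"grip":-1,"tx":0,"ty":0,"tz":0.4,"spin":0},{"grip":-1,"tx":0,"ty":0,"tz":0,"spin":0},{"grip":-1,"tx":-0.5,"ty":0,"tz":-0.05,"spin":0},{"grip":-1,"tx":-0.5,"ty":0,"tz":-0.15,"spin":0},{"grip":-1,"tx":-0.5,"ty":0,"tz":-0.17,"spin":0},{"grip":-1,"tx":-0.5,"ty":0,"tz":-0.15,"spin":0},{"grip":-1,"tx":-0.5,"ty":0,"tz":-0.13,"spin":0},{"grip":-1,"tx":0,"ty":0,"tz":0,"spin":0}]' 6
python3 -c '
from tg import *
tg(.5266,-.0348,.12)
tilt("t8")'
```

```text
clock: 18.38
tool_pos: [0.5549, -0.0281, 0.1279]
eef_rot: [-0.128, 0.992, 0.0, 0.002]
contact_force: [0.5, -0.2, -1.4]
opening: 0.385
finger_force: 6.0
pos [ 0.5549 -0.0281  0.1279] az -165.3 move cm [2.91 0.07 0.78] F [ 0.5 -0.2 -1.4]
side [348 188  28  27 407] [360. 202.] 407
 plane n(tool) [ 0.985 -0.009  0.172] c [ 0.0088 -0.0014  0.0313] 208 rms 0.00038 tilt_in_xz deg 9.9
 plane n(tool) [ 0.016 -1.     0.004] c [-0.0046 -0.0177  0.0336] 114 rms 0.00032 tilt_in_xz deg 14.9
```

```bash
python3 -m creep '[{"grip":-1,"tx":-0.5,"ty":0,"tz":-0.08,"spin":0},{"grip":-1,"tx":-0.5,"ty":0,"tz":-0.05,"spin":0},{"grip":-1,"tx":-0.4,"ty":0,"tz":-0.02,"spin":0},{"grip":-1,"tx":-0.4,"ty":0,"tz":0,"spin":0},{"grip":-1,"tx":0,"ty":0,"tz":0,"spin":0},{"grip":-1,"tx":0,"ty":0,"tz":0,"spin":0}]' 6
python3 -c '
from tg import *
tg(.5706,-.0246,.117)
tilt("t9")'
```

```text
clock: 18.93
tool_pos: [0.5707, -0.024, 0.1287]
eef_rot: [-0.128, 0.992, 0.0, 0.0]
contact_force: [-0.1, -0.2, -3.0]
opening: 0.389
finger_force: 6.0
pos [ 0.5707 -0.024   0.1287] az -165.3 move cm [ 0.02 -0.05  1.17] F [-0.1 -0.2 -3. ]
side [351 182  28  30 493] [364. 198.] 493
 plane n(tool) [ 1.    -0.002  0.021] c [ 0.0149 -0.001   0.0317] 230 rms 0.00042 tilt_in_xz deg 1.2
 plane n(tool) [ 0.009 -1.     0.003] c [ 0.0005 -0.0177  0.034 ] 133 rms 0.00035 tilt_in_xz deg 16.5
```

```bash
python3 -m creep '[{"grip":-1,"tx":-0.2,"ty":0,"tz":0,"spin":0},{"grip":-1,"tx":0.3,"ty":0,"tz":0,"spin":0},{"grip":-1,"tx":0,"ty":0,"tz":0.4,"spin":0},{"grip":-1,"tx":0,"ty":0,"tz":0.4,"spin":0},{"grip":-1,"tx":0,"ty":0,"tz":0.2,"spin":0},{"grip":-1,"tx":0,"ty":0,"tz":0,"spin":0},{"grip":-1,"tx":0,"ty":0,"tz":0,"spin":0}]' 6
python3 -m creep '[{"grip":-1,"tx":0,"ty":0,"tz":0.1,"spin":0},{"grip":-1,"tx":0,"ty":0,"tz":0,"spin":0},{"grip":-1,"tx":0,"ty":0,"tz":0,"spin":0}]' 6
python3 -m creep '[{"grip":-1,"tx":0,"ty":0,"tz":0.1,"spin":0},{"grip":-1,"tx":0,"ty":0,"tz":0,"spin":0},{"grip":-1,"tx":0,"ty":0,"tz":0,"spin":0}]' 6
python3 -c '
from tg import *
tg(.5706,-.0246,.117)
tilt("t10")'
```

```text
clock: 19.57
tool_pos: [0.5692, -0.0244, 0.1186]
eef_rot: [-0.128, 0.992, 0.0, -0.0]
contact_force: [-0.9, -0.5, -1.8]
opening: 0.387
finger_force: 6.0
clock: 19.82
tool_pos: [0.5699, -0.0243, 0.1182]
eef_rot: [-0.128, 0.992, 0.0, 0.001]
contact_force: [0.5, -0.3, 3.1]
opening: 0.387
finger_force: 6.0
clock: 20.07
tool_pos: [0.5706, -0.0241, 0.1177]
eef_rot: [-0.128, 0.992, 0.0, 0.001]
contact_force: [1.5, -0.3, 4.8]
opening: 0.387
finger_force: 6.0
pos [ 0.5706 -0.0241  0.1177] az -165.3 move cm [ 0.01 -0.05  0.07] F [ 1.5 -0.3  4.8]
side [350 187  28  29 478] [363. 202.] 478
 plane n(tool) [-1.     0.013  0.002] c [ 0.0154 -0.0014  0.0305] 235 rms 0.00043 tilt_in_xz deg 179.9
 plane n(tool) [ 0.001 -1.     0.004] c [ 0.0014 -0.0177  0.0342] 127 rms 0.00037 tilt_in_xz deg 76.4
```

```bash
python3 -m creep '[{"grip":1,"tx":0,"ty":0,"tz":0,"spin":0},{"grip":1,"tx":0,"ty":0,"tz":0,"spin":0},{"grip":1,"tx":0,"ty":0,"tz":0,"spin":0},{"grip":1,"tx":0,"ty":0,"tz":0,"spin":0},{"grip":1,"tx":0,"ty":0,"tz":0,"spin":0},{"grip":1,"tx":0,"ty":0,"tz":0,"spin":0},{"grip":1,"tx":0,"ty":0,"tz":0,"spin":0},{"grip":1,"tx":0,"ty":0,"tz":0,"spin":0}]' 
python3 -m creep '[{"grip":1,"tx":0,"ty":0,"tz":-1,"spin":0},{"grip":1,"tx":0,"ty":0,"tz":-2,"spin":0},{"grip":1,"tx":0,"ty":0,"tz":-2.5,"spin":0},{"grip":1,"tx":0,"ty":0,"tz":-2.5,"spin":0},{"grip":1,"tx":0,"ty":0,"tz":-2.5,"spin":0},{"grip":1,"tx":0,"ty":0,"tz":-2,"spin":0},{"grip":1,"tx":0,"ty":0,"tz":0,"spin":0}]'
python3 -m creep '[{"grip":1,"tx":3,"ty":0,"tz":0,"spin":0},{"grip":1,"tx":3,"ty":0,"tz":0,"spin":0},{"grip":1,"tx":3,"ty":0,"tz":0,"spin":0},{"grip":1,"tx":3,"ty":0,"tz":0,"spin":0},{"grip":1,"tx":0,"ty":0,"tz":0,"spin":0},{"grip":1,"tx":0,"ty":0,"tz":0,"spin":0}]'
python3 - <<'E'
from h import *
from plant import optics
n="side"; p,d=optics.snapshot(n); c=optics.get_calibration(n); W=cloud(p,d,c); cv2.imwrite("pics/end.png",cv2.convertScaleAbs(p[:,:,::-1],alpha=1.8))
m=(W[...,2]>.06)&(abs(W[...,0]-.57)<.035)&(abs(W[...,1]+.024)<.035)&(W[...,2]<.175)
P=W[m]; print(len(P),P[:,2].max(),"top z",np.percentile(P[:,2],90),np.median(P[P[:,2]>.15],0))
for a,b in((.06,.08),(.13,.15)):
    Q=P[(P[:,2]>a)&(P[:,2]<b)]; print(Q.mean(0).round(4),Q.min(0).round(4),Q.max(0).round(4))
print(cv2.minAreaRect(P[P[:,2]>.153][:,:2].astype(np.float32)*1000))
E
```

```text
clock: 20.78
tool_pos: [0.5693, -0.0244, 0.1168]
eef_rot: [-0.128, 0.992, 0.0, -0.0]
contact_force: [-0.2, 0.1, -0.1]
opening: 0.971
finger_force: 0.0
clock: 21.37
tool_pos: [0.5719, -0.0239, 0.2467]
eef_rot: [-0.128, 0.992, -0.0, 0.004]
contact_force: [0.8, 1.3, -0.8]
opening: 0.997
finger_force: 0.0
clock: 21.87
tool_pos: [0.4517, -0.0556, 0.2419]
eef_rot: [-0.127, 0.992, -0.0, -0.001]
contact_force: [0.4, 0.1, 0.5]
opening: 1.001
finger_force: 0.0
719 0.15422127702999155 top z 0.1385964992073836 [ 0.57294808 -0.04195884  0.15270172]
[ 0.5626 -0.0333  0.0708] [ 0.5498 -0.0455  0.0606] [ 0.5933 -0.0123  0.0799]
[ 0.5702 -0.0407  0.1391] [ 0.5556 -0.0447  0.1301] [ 0.5915 -0.0325  0.1496]
((573.705810546875, -41.79168701171875), (16.812923431396484, 0.3495769202709198), 13.660232543945312)
```

View pics/end.png

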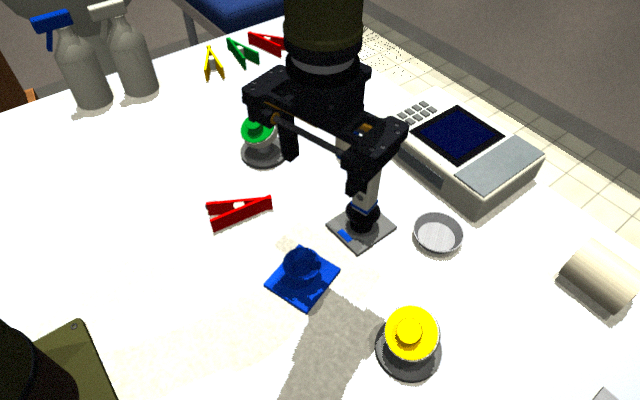

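The scanner stands upright in its cradle at about (365,200), and the gripper is clear of it. One last check of the butt height from the top camera.

Run:
```python
from h import *
from plant import optics,workorder
p,d=optics.snapshot("top"); W=cloud(p,d,optics.get_calibration("top"))
m=(abs(W[...,0]-.57)<.035)&(abs(W[...,1]+.024)<.035)&(W[...,2]>.14)&(W[...,2]<.175)
P=W[m]; print(len(P),np.median(P,0) if len(P) else "", plane(P)[1] if len(P)>50 else "")
if len(P)>50 and abs(np.median(P[:,2])-.1566)<.004: print(workorder.finish_job())
```

```text
272 [ 0.56974157 -0.02298467  0.15646792] [-0.04315017 -0.01004646  0.99901808]
the job is handed in; nothing more can be done
None
```

The job is handed in: the scanner was held on the middle of the green pad at about 5 N for roughly 3 s, then returned upright and fully down in its cradle, with nothing else touched, at about 22 s on the clock.

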